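Fit the plug-in lamp module into the microscope's lamp unit

ROBOT

A 7-joint arm with a two-finger parallel gripper is mounted at the origin on the work surface. World frame = base frame: x ahead of the robot, y to its left, z up, the work surface at z = 0. Lengths are in m, angles in rad, forces in N, time in s.
With the tool pointing down it reaches from about 0.425 to 0.925 m from the base axis. Payload 6.8 kg.
Tool frame: the origin (TCP) lies at the very end of the fingers, on their centre line; the grasp point (between the pads) lies r.pinch_z behind it (r.pinch_z is the distance from the TCP to the grasp point, in m); z points along the fingers, y is the line along which they close (so a half turn about z gives the same grasp; the last joint's range is limited). The gripper opens to 85 mm and grips with 20 to 120 N. Pads are 22 mm wide; open, the fingers measure 114 mm over their backs; the gripper's body (76 mm by 85 mm) begins 54 mm behind the grasp point. The pads swing forward as they close: fully open they stand 13 mm farther back than shut.
Start: joints at [-1.305, 0.477, 0.022, 1.555, -0.011, 1.109, -0.083], TCP at [0.246, 0.628, 0.21] pointing down, gripper open.
Joint ranges: [-2.96, 2.96], [-0.34, 2.1], [-1.41, 1.46], [0.24, 2.44], [-1.37, 4.51], [0.17, 1.92], [-2.96, 2.96]. Speed limits (rad/s): [2.39, 2.39, 3.14, 3.14, 3.14, 3.14, 3.14].

INTERFACE

Orientations are given as a rotation vector (axis times angle).
In Python, from bench import status, grab_frame, camera_model, r gives the robot as it stands. The module is installed in compiled form; this text tells all that it offers.
- The arm moves only by the shell command python3 -m creep 'ROWS' [FORCE]. ROWS is text: rows parted by semicolons, each of 7 numbers parted by spaces: the turn, a rotation vector about the tool's x, y, z in rad, then the shift along the tool's x, y, z in mm, then the opening, from -1 (shut) to 1 (fully open). In form: rx ry rz tx ty tz fingers; .... A call has 1 to 10 rows; each row is the pose to reach, as a shift and turn from the pose commanded when the call began, along the tool's axes at that moment; what a row does not reach only later rows make up. A row lasts 1/8 s, in which the tool goes at most 62.5 mm and 10.7 degrees, less where a joint would pass 70% of its speed; a pose out of reach is approached as far as the arm can. A call with a gripper value outside its range is refused whole. The fingers move at their own pace and stop on an object; FORCE is the grip in N (left out, the last holds). Time passes only in rows, so rows that repeat a pose let the fingers close. It gives the time, the measured TCP pose, the force, the opening and the grip force at its end, in the units of the state.
- status.get_obs(): the state, without advancing time (a new reading comes with each control period).
- grab_frame(name): name is "side" or "top" or "wrist"; returns (picture, depth): 420x560x3 uint8, red, green, blue; 420x560 float32, m along the optical axis (not along the pixel's ray), 0 where there is no reading.
- camera_model(name): a dict with "K" (3x3 intrinsics, pixels), "rvec" (rotation vector, rad) and "tvec" (3), from world to camera coordinates, as OpenCV has them. Camera axes: x right, y down, z forward; pixel columns grow to the right and rows downward; lengths in m; the calibration is good to about 2 mm. A picture is of the moment at which its call begins: read the wrist's pose just before it. camera_model takes no time and is no camera call; for the wrist camera it gives the pose at the moment of the call.
- r.hand_in(): hands the job in; it is judged then, once.
The state is a dict: "clock": time; "joints": joint angles; "qvel": joint speeds; "tau": joint torques, N m; "tcp_pos": TCP position; "orientation": TCP orientation; "contact_force": force on the tool from outside, world axes, zero at the start; "moment": the same for the moment, N m; "grip_width": finger opening in m; "gripper_force": force on a finger pad.
Only numpy, scipy, OpenCV 4.12 (cv2) and the standard library are available. Lean on these libraries where they do the work, as an engineer would, in place of code of your own. Each camera call takes 0.05 s, during which the arm holds its last target. There are 200 camera calls.

TASK

Slide the dust shutter on the lamp unit fully open by pushing its upright tab away. Then lift the narrower of the two modules by its two side pins, let it swing plumb and stand it, pins end up, in the uncovered socket; let go while it still stands proud on the stiff contacts, then press down on its top until it is fully home. Leave the shutter open and do not shift the wide module or the other things on the bench.

Things in the scene. Friction and masses are not known exactly. Their poses are not given: they have to be found in the camera images.
- unit: Lamp unit, a white fixed box 170 (x) x 130 (y) x 70 mm high; origin at the centre of its underside, x axis to its back (the way the shutter opens). Two steel guide strips on its top, 4 mm wide, 5 mm high, run along x at y = +-30 mm, from x = -40 to +65 mm. A small black knob 18 mm across, 12 mm high, stands on its top at x = -68, y = 42 mm.
- socket_mouth (a point): Centre of the socket's mouth in the unit's top face (70 mm above the bench, at x = -20, y = 0 mm of the unit); axes as the unit's. The socket is a vertical rectangular hole 32 mm along x by 40 mm along y with a 2 mm chamfer.
- carriage (a joint): The socket's stiff contact carriage, its moving floor: how far it has been pressed down, 0 (26 mm below the mouth) to 0.014 m (hard stop, 40 mm below the mouth: module fully home). About 8 N pushes it at any depth; it has no spring, stays where it is left and bears the module's weight.
- shutter (a joint): Aluminium dust shutter lying over the socket, 44 (x) x 54 (y) x 3 mm, its underside 1 mm above the unit's top: 0 shut to 0.052 m fully open, slid along the unit's x. Friction about 1.5 N; stays where it is left.
- shutter_tab (a point): Middle of the top edge of the shutter's upright tab, 23 mm above the unit's top (93 mm above the bench). The tab is 5 mm thick along the unit's x, 36 mm wide along y and rises 19 mm above the shutter plate, from the middle of the plate. Axes as the unit's.
- module_centre (a point): Centre of the narrow grey module: a block 62 mm long (its x axis, from plug foot to pins end), 38 mm wide (y) and 30 mm (z), about 0.19 kg, lying on the mat with z up. The last 4 mm of its foot are 2 mm smaller all round. It fits the socket upright (x up) with its y axis along the unit's y, either way round, 1 mm play each side. Fully home its top stands 22 mm above the unit's top; resting on the undisturbed contacts, 36 mm.
- module_pins (a point): Point midway between the narrow module's two steel side pins, on its axis, 19 mm from the centre towards the pins end (12 mm below its top when upright). The pins are domes of 6 mm radius standing 3 mm out of the two y faces, 44 mm over both; pinched lightly across them, the module's heavy foot makes it swing plumb about them in under a second; gripped hard it can stick some degrees off plumb. Axes as the module's.
- module_foot (a point): Centre of the narrow module's foot face, 31 mm from its centre. Axes as the module's.
- wide_module_centre (a point): Centre of the wide module, which does not fit: same look, 62 mm long, 54 mm wide (y), 30 mm high, 60 mm over its pins, lying on the mat. Leave alone.
- mat: Thin cork mat fixed to the bench, 260 (x) x 240 (y) x 3 mm; origin at the centre of its underside. Both modules, a slide box, the objective and the eyepiece lie on it.
- slide_box_a: Red and white slide box, 79 x 27 x 27 mm, on the mat between the modules; origin at the centre of its underside, long along x. Leave alone.
- slide_box_b: Another such slide box, on the bench behind the lamp unit; origin at the centre of its underside, long along y of the unit. Leave alone.
- objective: Microscope objective standing on the mat, 28 mm across, 43 mm high; origin at the centre of its underside. Leave alone.
- eyepiece: Black eyepiece standing on the mat, 32 mm across, 40 mm high; origin at the centre of its underside. Leave alone.
- stain_bottle: Small stain bottle, 40 mm across, 72 mm high; origin at the centre of its underside. Leave alone.
- dish: Closed specimen dish, 56 mm across, 14 mm high; origin at the centre of its underside. Leave alone.
Things that resemble listed ones, but are neither listed nor needed, are in the scene too. What is shaped like the part that bears module_centre but blue or red is not meant. What is shaped like the unit but pink is not meant.

How it is judged:
On the way, in this order (a step that is already met when the one before it is completed fails the run):
1. the shutter is slid fully open (value of joint shutter above 0.046 m), for 0.2 s.
2. the narrow module hangs upright, pins end up, clear of the bench (angle between module_centre's own x axis and vertical below 0.25 rad and height (world z) of module_foot above 0.05 m), for 0.2 s.
3. it stands in the socket, let go, still proud on the contacts (pressed less than 8 mm) (horizontal distance between module_foot and socket_mouth below 0.005 m and angle between module_centre's own x axis and vertical below 0.12 rad and angle between the y axis of module_centre and the y axis of unit, either way round below 0.15 rad and z of module_foot in the frame of socket_mouth below -0.02 m and contact force between the fingers and module below 0.1 N and value of joint carriage below 0.008 m), for 0.2 s.
4. it is pressed fully home (horizontal distance between module_foot and socket_mouth below 0.005 m and angle between module_centre's own x axis and vertical below 0.12 rad and angle between the y axis of module_centre and the y axis of unit, either way round below 0.15 rad and z of module_foot in the frame of socket_mouth below -0.0375 m and value of joint carriage above 0.012 m), for 0.2 s.
At the end, for the whole second after the job is handed in: Narrow module upright in the socket (foot within 5 mm of its axis, tilt < 0.12 rad, aligned within 0.15 rad, 37.5 mm deep), carriage down over 12 mm, shutter open over 46 mm, module let go and at rest; others within 25 mm of their starts, objective, eyepiece and bottle standing (all of step 4 and value of joint shutter above 0.046 m and contact force between the fingers and module below 0.1 N and linear speed of module below 0.01 m/s and distance of each of wide_module_centre, slide_box_a, slide_box_b, objective, eyepiece, stain_bottle, dish from where it was at the start of the episode below 0.025 m and angle between each of objective, eyepiece, stain_bottle's own z axis and vertical below 0.2 rad); the robot touches nothing.
It fails at once if the wide module or a bystander is shifted by more than 25 mm (distance of any of wide_module_centre, slide_box_a, slide_box_b, objective, eyepiece, stain_bottle, dish from where it was at the start of the episode above 0.025 m).
It also fails if it takes over 72 s, if anything falls off the work surface, if the arm or the gripper's body presses on something with over 40 N, if the wrist force passes 120 N, or if a joint passes its speed limit or range.

## Working session

There is one attempt and no reset: what is moved stays moved. The work goes in short steps, Python scripts to look and compute and a shell command to move; the robot and the scene stay as the last step left them, time stands still between calls to the robot, and variables do not carry over. Pictures are saved under pics/ and viewed, at most 14 in all, crops included, and the job is handed in when it is done.

```bash
mkdir -p pics; cat > h.py <<'E'
import numpy as np, cv2
from bench import status, grab_frame, camera_model, r
from scipy.spatial.transform import Rotation as R
def cloud(name):
    m=camera_model(name); im,d=grab_frame(name)
    K=np.array(m["K"]); Rm=cv2.Rodrigues(np.array(m["rvec"],float))[0]; t=np.array(m["tvec"],float).ravel()
    v,u=np.mgrid[:d.shape[0],:d.shape[1]]
    P=np.stack([(u-K[0,2])/K[0,0]*d,(v-K[1,2])/K[1,1]*d,d],-1)
    W=(P-t)@Rm; W[d==0]=np.nan
    return im,W
def save(n,im): cv2.imwrite('pics/'+n,im[:,:,::-1])
def st():
    o=status.get_obs(); print(o['clock'],np.round(o['tcp_pos'],4),np.round(o['contact_force'],1),round(o['grip_width'],4),o['gripper_force']); print(np.round(R.from_rotvec(o['orientation']).as_matrix(),3)); return o
E
python3 - <<'E'
from h import *
st(); print(r.pinch_z)
for n in('top','side'):
    im,W=cloud(n); save(n+'0.png',im); np.save(n+'0.npy',W)
    m=camera_model(n);print(n,-cv2.Rodrigues(np.array(m["rvec"]))[0].T@np.array(m["tvec"]))
E
```

```text
0.0 [0.2463 0.6278 0.2087] [ 0.1 -0.7 -0.6] 0.0852 0.0
[[-0.931  0.365 -0.001]
 [ 0.365  0.931 -0.002]
 [-0.    -0.002 -1.   ]]
0.0187
top [0.28921649 0.01260767 1.3472566 ]
side [0.48178048 0.69566738 0.90901399]
```

View pics/top0.png

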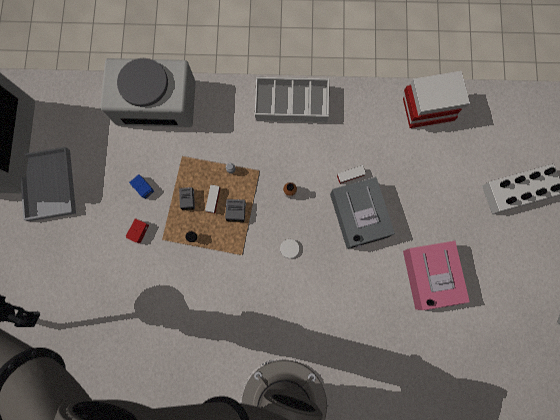

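View pics/side0.png

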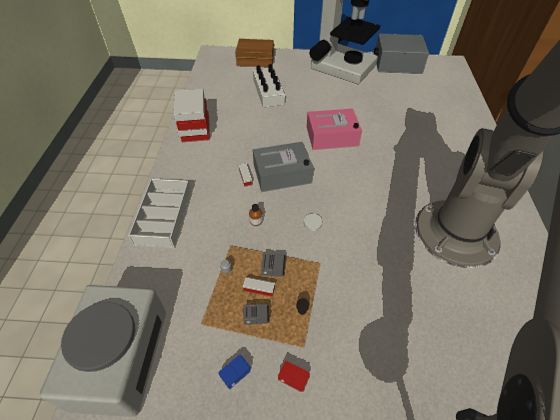

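The top view shows these look-alikes. Module candidates: dark grey (187,199) looks narrow, dark grey (235,211) looks wide, blue (142,187) and red (137,231) are decoys. Unit candidates: grey (362,212) is the unit, pink (437,275) is a decoy. I'll check this in one close crop while measuring.

```bash
cat > m1.py <<'E'
from h import *
im=cv2.imread('pics/top0.png'); W=np.load('top0.npy')
a=cv2.resize(im[150:260,160:265],None,fx=4.2,fy=4.2,interpolation=cv2.INTER_CUBIC)[:460,:400]
b=cv2.resize(im[160:255,325:405],None,fx=4.8,fy=4.8,interpolation=cv2.INTER_CUBIC)[:460,:384]
c=np.zeros((460,a.shape[1]+b.shape[1],3),np.uint8);c[:a.shape[0],:a.shape[1]]=a;c[:b.shape[0],a.shape[1]:]=b
cv2.imwrite('pics/crop.png',c); print(c.shape)
def rect(box,zlo,zhi,label):
    v0,v1,u0,u1=box; P=W[v0:v1,u0:u1].reshape(-1,3); P=P[(P[:,2]>zlo)&(P[:,2]<zhi)]
    (cx,cy),(w,h),ang=cv2.minAreaRect(P[:,:2].astype(np.float32)*1000)
    print(label,len(P),round(cx),round(cy),round(w),round(h),round(ang,1),'z',np.nanmedian(P[:,2]).round(4))
rect((180,215,175,200),.022,.045,'narrow?'); rect((195,228,220,250),.022,.045,'wide?')
rect((160,260,325,405),.06,.078,'unit'); rect((160,260,325,405),.083,.11,'tab')
rect((180,220,200,222),.02,.045,'slideA'); rect((160,185,330,372),.01,.045,'slideB')
rect((225,245,180,200),.03,.06,'eyep');rect((158,176,222,240),.03,.06,'obj');rect((178,200,280,300),.03,.09,'bottle');rect((238,260,278,302),.006,.03,'dish')
E
python3 m1.py
```

```text
(460, 784, 3)
narrow? 293 568 302 63 40 5.3 z 0.0319
wide? 406 536 157 56 62 89.8 z 0.0321
unit 2727 535 -206 171 132 17.2 z 0.07
tab 37 491 -198 26 81 62.3 z 0.0896
slideA 255 569 226 27 79 81.7 z 0.0288
slideB 270 656 -180 27 79 20.8 z 0.0258
eyep 102 454 279 30 30 54.8 z 0.0415
obj 74 661 177 26 25 43.3 z 0.0416
bottle 159 599 1 39 37 48.8 z 0.0494
dish 286 430 -3 53 54 75.4 z 0.0131
```

View pics/crop.png

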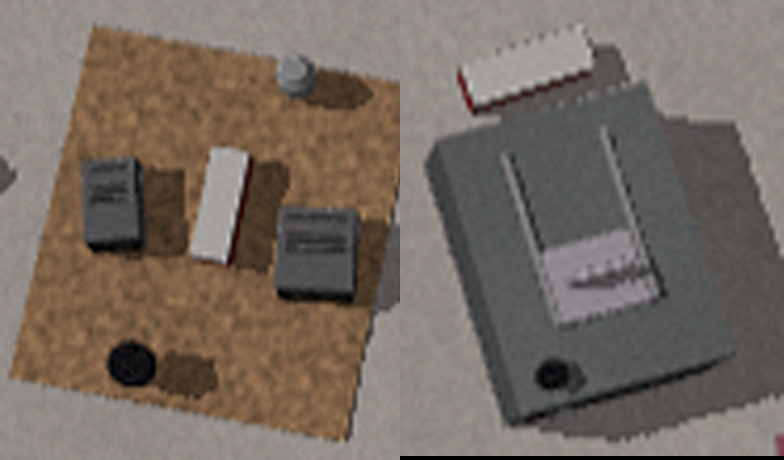

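The crop confirms the choice. The narrow module is at (112,203), 38 mm wide by measurement, and the wide one is at (316,252). The unit is grey with its knob at (552,375), and the shutter plate and tab are at (605,280). I'll pass over the module first for a close look.

```bash
cat >> h.py <<'E'
def to(x,y,z,yaw):
    "row reaching world TCP (mm) with tool y at yaw deg, tool down"
    o=status.get_obs(); A=R.from_rotvec(o['orientation'])
    c,s=np.cos(np.radians(yaw)),np.sin(np.radians(yaw))
    best=None
    for sg in(1,-1):
        Y=np.array([c,s,0])*sg; Z=np.array([0,0,-1.]); X=np.cross(Y,Z)
        rv=(A.inv()*R.from_matrix(np.stack([X,Y,Z],1))).as_rotvec()
        if best is None or np.linalg.norm(rv)<np.linalg.norm(best): best=rv
    print('row',np.round(best,3),np.round(A.inv().apply(np.array([x,y,z])-o['tcp_pos']*1000),1))
E
python3 -c "
from h import *
to(568,302,210,95.3)"
```

```text
row [-0.002 -0.    -0.466] [-418.5 -185.9   -0.8]
```

```bash
python3 -m creep '0 0 -0.466 -418 -186 0 0.4;0 0 -0.466 -418 -186 0 0.4;0 0 -0.466 -418 -186 0 0.4;0 0 -0.466 -418 -186 0 0.4;0 0 -0.466 -418 -186 0 0.4;0 0 -0.466 -418 -186 0 0.4;0 0 -0.466 -418 -186 0 0.4;0 0 -0.466 -418 -186 0 0.4;0 0 -0.466 -418 -186 0 0.4;0 0 -0.466 -418 -186 0 0.4'
cat > m2.py <<'E'
from h import *
st(); im,W=cloud('wrist'); save('w1.png',im); np.save('w1.npy',W)
m=camera_model('wrist');print(-cv2.Rodrigues(np.array(m["rvec"]))[0].T@np.array(m["tvec"]))
to(490,-220,150,107.2)
E
python3 m2.py
```

```text
clock: 1.35
tcp_pos: [0.5658, 0.3051, 0.2094]
orientation: [0.15, -3.137, -0.002]
contact_force: [-0.5, 0.6, 0.4]
grip_width: 0.0599
gripper_force: 0.0
1.35 [0.5658 0.3051 0.2094] [-0.5  0.6  0.4] 0.0599 0.0
[[-0.995 -0.095 -0.001]
 [-0.095  0.995  0.001]
 [ 0.001  0.001 -1.   ]]
[0.49965696 0.29772335 0.37436311]
row [ 0.001 -0.001 -0.204] [ 125.8 -515.7   59. ]
```

View pics/w1.png

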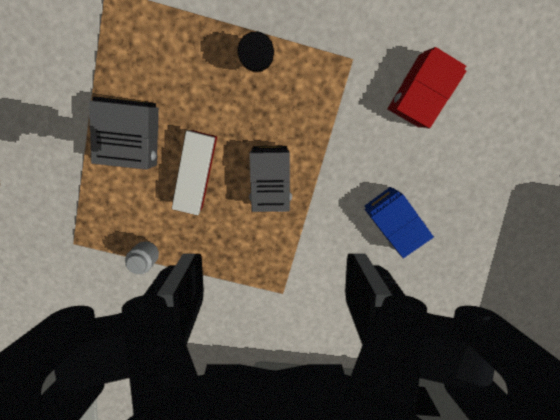

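The wrist view shows the narrow module at (270,180). Its dark stepped foot is at the top (270,150), so the pins end is at the bottom (270,205), on the +x side. I'll open the shutter first.

```bash
python3 -m creep '0 0 -0.204 126 -516 50 -1;0 0 -0.204 126 -516 50 -1;0 0 -0.204 126 -516 50 -1;0 0 -0.204 126 -516 50 -1;0 0 -0.204 126 -516 50 -1;0 0 -0.204 126 -516 50 -1;0 0 -0.204 126 -516 50 -1;0 0 -0.204 126 -516 50 -1;0 0 -0.204 126 -516 50 -1;0 0 -0.204 126 -516 50 -1'
cat > m3.py <<'E'
from h import *
st(); im,W=cloud('wrist'); save('w2.png',im); np.save('w2.npy',W)
P=W.reshape(-1,3); P=P[(P[:,0]>.4)&(P[:,0]<.68)&(P[:,1]>-.33)&(P[:,1]<-.08)]
def rect(Q,l):
    if len(Q)<5: print(l,len(Q));return
    (cx,cy),(w,h),a=cv2.minAreaRect(Q[:,:2].astype(np.float32)*1000); print(l,len(Q),round(cx,1),round(cy,1),round(w,1),round(h,1),round(a,1),np.median(Q[:,2]).round(4))
rect(P[(P[:,2]>.064)&(P[:,2]<.078)],'top'); rect(P[(P[:,2]>.088)&(P[:,2]<.096)],'tab')
to(487,-221,80,107.2)
E
python3 m3.py
```

```text
clock: 2.65
tcp_pos: [0.4892, -0.2241, 0.1596]
orientation: [0.46, -3.107, 0.001]
contact_force: [-0.1, 0.5, -0.7]
grip_width: -0.0002
gripper_force: 0.0
2.65 [ 0.4892 -0.2241  0.1596] [-0.1  0.5 -0.7] -0.0002 0.0
[[-0.957 -0.29  -0.   ]
 [-0.29   0.957 -0.   ]
 [ 0.    -0.    -1.   ]]
top 21763 533.5 -208.9 170.8 130.7 17.4 0.0709
tab 293 514.3 -214.8 5.3 35.5 18.3 0.0926
row [ 0.001  0.    -0.004] [ 2.5  1.7 79.6]
```

View pics/w2.png

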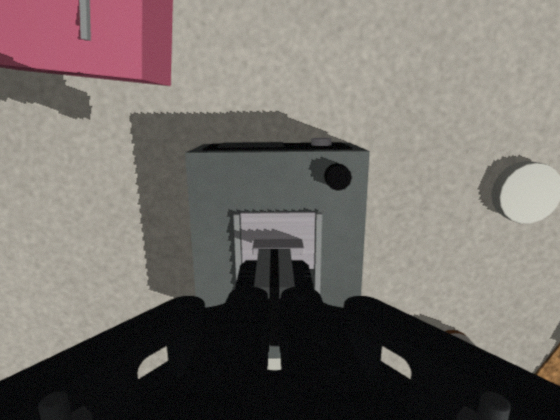

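The wrist view shows the tab at (278,243), just beyond the closed fingers at (275,265). The knob is at (338,177), clear. Descend and push.

```bash
python3 -m creep '0 0 0 0 0 40 -1;0 0 0 0 0 79 -1;0 0 0 0 0 79 -1;0 0 0 -10 0 79 -1;0 0 0 -20 0 79 -1;0 0 0 -30 0 79 -1;0 0 0 -40 0 79 -1;0 0 0 -48 0 79 -1;0 0 0 -55 0 79 -1;0 0 0 -55 0 79 -1'; python3 - <<'E'
from h import *
im,W=cloud('top'); P=W.reshape(-1,3); P=P[(P[:,0]>.4)&(P[:,0]<.68)&(P[:,1]>-.33)&(P[:,1]<-.08)]
im,W=cloud('wrist'); print(W[200:300:10,278].round(3).tolist())
E
```

```text
clock: 3.95
tcp_pos: [0.5428, -0.2065, 0.0806]
orientation: [-0.465, 3.107, 0.0]
contact_force: [-0.1, -0.2, 0.3]
grip_width: 0.0002
gripper_force: 0.0
[[0.514, -0.214, 0.094], [0.524, -0.211, 0.074], [0.529, -0.21, 0.075], [0.534, -0.208, 0.075], [0.54, -0.206, 0.07], [0.531, -0.209, 0.109], [0.532, -0.209, 0.117], [0.531, -0.21, 0.128], [0.531, -0.21, 0.136], [0.532, -0.209, 0.14]]
```

```bash
python3 - <<'E'
from h import *
st(); im,W=cloud('wrist'); save('w3.png',im)
im,W=cloud('top');P=W.reshape(-1,3);
c=cv2.resize(im[160:255,325:405],None,fx=5,fy=5); 
im2,W=cloud('wrist'); 
c=c[:420]; save('w3.png',np.hstack([c,im2[:,180:560]]))
E
```

```text
4.05 [ 0.542  -0.2069  0.0806] [ 0.5  0.8 -0. ] -0.0001 0.0
[[-0.957 -0.292 -0.001]
 [-0.292  0.957  0.   ]
 [ 0.001  0.    -1.   ]]
```

View pics/w3.png

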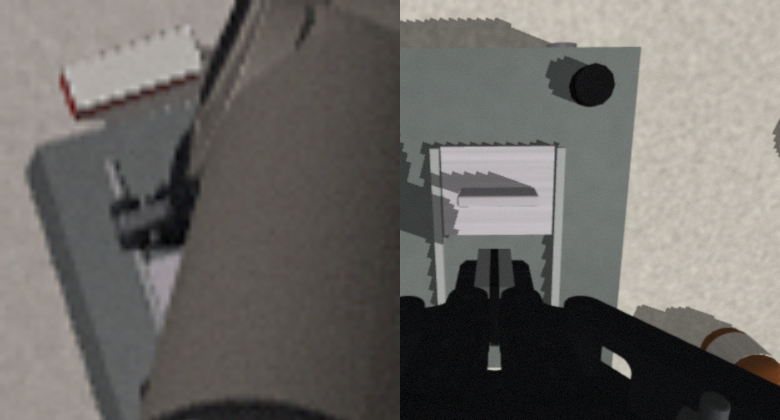

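The picture shows the shutter still shut. The tab is at (497,193) and the fingers (495,265) are beyond it, so the descent lagged and they passed over. I'll go back over and descend in a separate step.

```bash
python3 -m creep '0 0 0 0 0 -45 -1;0 0 0 0 0 -45 -1;0 0 0 0 0 -45 -1;0 0 0 0 0 -45 -1;0 0 0 59 0 -45 -1;0 0 0 59 0 -45 -1;0 0 0 59 0 -45 -1;0 0 0 59 0 -45 -1;0 0 0 59 0 -45 -1'; python3 -m creep '0 0 0 0 0 44 -1;0 0 0 0 0 44 -1;0 0 0 0 0 44 -1;0 0 0 0 0 44 -1;0 0 0 0 0 44 -1'
```

```text
clock: 5.32
tcp_pos: [0.4866, -0.2235, 0.1255]
orientation: [-0.465, 3.107, 0.0]
contact_force: [-0.4, -0.7, 0.5]
grip_width: -0.0
gripper_force: 0.0
clock: 5.95
tcp_pos: [0.4866, -0.2242, 0.0827]
orientation: [-0.463, 3.106, -0.001]
contact_force: [0.5, 0.2, 0.9]
grip_width: 0.0001
gripper_force: 0.0
```

```bash
python3 -m creep '0 0 0 -8 0 0 -1;0 0 0 -16 0 0 -1;0 0 0 -22 0 0 -1;0 0 0 -28 0 0 -1;0 0 0 -34 0 0 -1;0 0 0 -40 0 0 -1;0 0 0 -46 0 0 -1;0 0 0 -50 0 0 -1'; python3 - <<'E'
from h import *
im,W=cloud('wrist'); save('w4.png',im); print(W[180:300:10,278].round(3).tolist())
E
```

```text
clock: 6.95
tcp_pos: [0.5341, -0.2092, 0.0817]
orientation: [-0.464, 3.107, 0.0]
contact_force: [-0.5, 0.1, 0.0]
grip_width: 0.0001
gripper_force: 0.0
[[0.501, -0.218, 0.075], [0.506, -0.217, 0.075], [0.511, -0.215, 0.075], [0.512, -0.215, 0.09], [0.515, -0.214, 0.094], [0.526, -0.21, 0.075], [0.531, -0.209, 0.074], [0.523, -0.212, 0.109], [0.523, -0.212, 0.12], [0.523, -0.212, 0.129], [0.523, -0.212, 0.136], [0.524, -0.212, 0.142]]
```

```bash
python3 - <<'E'
from h import *
o=st(); im,W=cloud('wrist'); print(W[238:252,278].round(4).tolist()); print(W[238:252,290].round(4).tolist())
im,W=cloud('side'); c=im[125:200,235:335]; save('s4.png',cv2.resize(c,None,fx=6,fy=6,interpolation=cv2.INTER_CUBIC))
E
```

```text
7.0 [ 0.5346 -0.209   0.0817] [0.9 0.  0.3] 0.0001 0.0
[[-0.956 -0.292  0.001]
 [-0.292  0.956  0.   ]
 [-0.001 -0.    -1.   ]]
[[0.5305, -0.2089, 0.0746], [0.5311, -0.2088, 0.0745], [0.5312, -0.2087, 0.0756], [0.5319, -0.2085, 0.0751], [0.5325, -0.2083, 0.0749], [0.533, -0.2082, 0.0749], [0.5336, -0.208, 0.0746], [0.5339, -0.2079, 0.0754], [0.5341, -0.2078, 0.076], [0.5351, -0.2075, 0.075], [0.5372, -0.2068, 0.0708], [0.5235, -0.2115, 0.108], [0.523, -0.2117, 0.1104], [0.5233, -0.2116, 0.1107]]
[[0.5286, -0.2032, 0.0751], [0.529, -0.2031, 0.0753], [0.5298, -0.2027, 0.0743], [0.53, -0.2027, 0.0753], [0.5306, -0.2025, 0.0751], [0.5317, -0.2021, 0.0736], [0.5314, -0.2023, 0.0758], [0.5324, -0.2019, 0.0744], [0.5326, -0.2019, 0.0752], [0.5334, -0.2016, 0.0746], [nan, nan, nan], [0.536, -0.2006, 0.0703], [0.5362, -0.2006, 0.0713], [0.5371, -0.2003, 0.0704]]
```

View pics/s4.png

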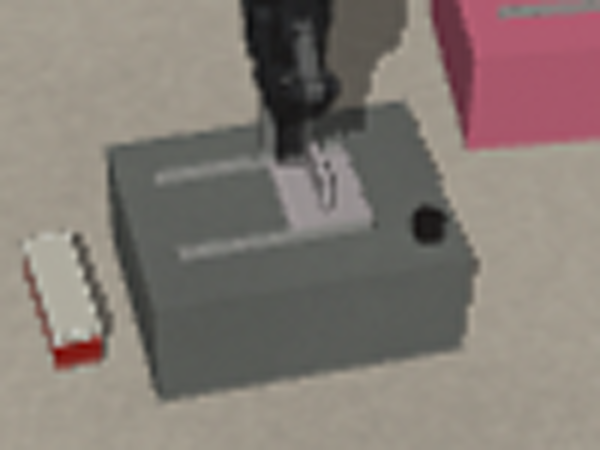

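The side view shows the finger end (290,155) floating past the tab (325,175), above the plate. The real tips sit about 25 mm above the reported TCP. I'll check this against the earlier depth frames.

```bash
python3 - <<'E'
from h import *
for f,tz in(('w1.npy',.2094),('w2.npy',.1596)):
    W=np.load(f); P=W[200:300].reshape(-1,3); F=P[P[:,2]>tz-.02]; F=F[F[:,2]>.1]
    print(f,tz,np.percentile(F[:,2],[0,1,5,20]).round(4),F[F[:,2]<F[:,2].min()+.004].mean(0).round(4))
E
```

```text
w1.npy 0.2094 [0.2357 0.2379 0.241  0.2475] [0.5655 0.3023 0.2383]
w2.npy 0.1596 [0.1848 0.1868 0.1902 0.1981] [ 0.4794 -0.2284  0.1873]
```

```bash
python3 -m creep '0 0 0 0 0 -20 -1;0 0 0 0 0 -20 -1;0 0 0 58 0 -20 -1;0 0 0 58 0 -20 -1;0 0 0 58 0 -20 -1;0 0 0 58 0 -20 -1;0 0 0 58 0 -20 -1'; python3 -m creep '0 0 0 0 0 20 -1;0 0 0 0 0 30 -1;0 0 0 0 0 36 -1;0 0 0 0 0 40 -1;0 0 0 0 0 43 -1;0 0 0 0 0 43 -1;0 0 0 0 0 43 -1'; python3 - <<'E'
from h import *
im,W=cloud('wrist'); P=W[200:300,250:310].reshape(-1,3); print(W[230:256:2,278].round(3).tolist())
E
```

```text
clock: 7.98
tcp_pos: [0.479, -0.2259, 0.1016]
orientation: [-0.465, 3.107, -0.0]
contact_force: [0.1, -1.2, -0.3]
grip_width: -0.0001
gripper_force: 0.0
clock: 8.85
tcp_pos: [0.4784, -0.2264, 0.0589]
orientation: [-0.463, 3.107, -0.0]
contact_force: [-0.4, -0.5, 0.2]
grip_width: 0.0001
gripper_force: 0.0
[[0.464, -0.23, 0.071], [0.465, -0.229, 0.071], [0.466, -0.229, 0.07], [0.467, -0.229, 0.071], [0.468, -0.229, 0.071], [0.469, -0.228, 0.07], [0.47, -0.228, 0.071], [0.471, -0.228, 0.071], [0.472, -0.227, 0.07], [0.473, -0.227, 0.07], [0.467, -0.229, 0.087], [0.467, -0.229, 0.089], [0.468, -0.229, 0.09]]
```

Confirmed: the reported TCP is below the unit's top with no contact, and the tips are at about 85 mm. Go 3 mm lower and push.

```bash
python3 -m creep '0 0 0 -8 0 3 -1;0 0 0 -16 0 3 -1;0 0 0 -24 0 3 -1;0 0 0 -32 0 3 -1;0 0 0 -38 0 3 -1;0 0 0 -44 0 3 -1;0 0 0 -50 0 3 -1;0 0 0 -56 0 3 -1;0 0 0 -62 0 3 -1;0 0 0 -66 0 3 -1'; python3 -m creep '0 0 0 -3 0 0 -1;0 0 0 -6 0 0 -1;0 0 0 -6 0 0 -1'; python3 - <<'E'
from h import *
im,W=cloud('wrist'); P=W.reshape(-1,3); Q=P[(P[:,2]>.0725)&(P[:,2]<.0775)&(P[:,0]>.45)&(P[:,1]>-.3)&(P[:,1]<-.1)]
print(W[150:260:8,278].round(3).tolist())
to(540,-207,58,107.4)
E
```

```text
clock: 10.15
tcp_pos: [0.5417, -0.2067, 0.0556]
orientation: [0.464, -3.107, -0.0]
contact_force: [-2.2, 0.1, 0.4]
grip_width: 0.0001
gripper_force: 0.8
clock: 10.52
tcp_pos: [0.5477, -0.2054, 0.0558]
orientation: [-0.464, 3.106, -0.001]
contact_force: [-1.4, 0.0, 0.2]
grip_width: 0.0003
gripper_force: 0.1
[[0.502, -0.218, 0.045], [0.505, -0.217, 0.045], [0.509, -0.216, 0.046], [0.513, -0.215, 0.046], [0.517, -0.214, 0.045], [0.521, -0.212, 0.045], [0.525, -0.211, 0.044], [0.529, -0.21, 0.042], [0.529, -0.21, 0.056], [0.529, -0.21, 0.069], [0.532, -0.209, 0.071], [0.536, -0.208, 0.07], [0.538, -0.207, 0.074], [0.536, -0.208, 0.088]]
row [-0.001  0.001 -0.007] [ 7.8  0.8 -2.1]
```

```bash
python3 -m creep '0 0 0 -2 0 0 -1;0 0 0 -4 0 0 -1;0 0 0 -4 0 0 -1'; python3 -m creep '0 0 0 -1 0 0 -1;0 0 0 -2 0 0 -1;0 0 0 -2 0 0 -1'
```

```text
clock: 10.95
tcp_pos: [0.5514, -0.2043, 0.0558]
orientation: [-0.463, 3.107, -0.001]
contact_force: [-0.6, -0.9, 0.8]
grip_width: -0.0004
gripper_force: 0.2
clock: 11.32
tcp_pos: [0.5517, -0.2041, 0.0556]
orientation: [0.462, -3.105, -0.0]
contact_force: [-4.5, -2.0, 3.6]
grip_width: 0.0
gripper_force: 2.5
```

At the stop: u = 18.4 mm and the force is rising. Back off, rise and verify, and work out the module pose from the close frame w1.

```bash
python3 -m creep '0 0 0 8 0 0 -1;0 0 0 12 0 0 -1;0 0 0 12 0 -60 -1;0 0 0 12 0 -120 -1;0 0 0 12 0 -120 0.45;0 0 0 12 0 -120 0.45;0 0 0 12 0 -120 0.45;0 0 0 12 0 -120 0.45'; python3 - <<'E'
from h import *
im,W=cloud('wrist'); P=W.reshape(-1,3)
def rect(Q,l):
    (cx,cy),(w,h),a=cv2.minAreaRect(Q[:,:2].astype(np.float32)*1000); print(l,len(Q),round(cx,1),round(cy,1),round(w,1),round(h,1),round(a,1))
T=P[(P[:,2]>.09)&(P[:,2]<.096)&(abs(P[:,0]-.55)<.06)&(abs(P[:,1]+.2)<.06)]
if len(T)>5: rect(T,'tab')
W=np.load('w1.npy'); Q=W[130:230,235:305].reshape(-1,3); Q=Q[(Q[:,2]>.028)&(Q[:,2]<.04)]; rect(Q,'module'); print(np.median(Q[:,2]))
Q=W[130:230,235:305].reshape(-1,3);Q=Q[(Q[:,2]>.012)&(Q[:,2]<.027)];
c=np.array([.5689,.302]); a=np.radians(5.3); L=(Q[:,:2]-c)@np.array([[np.cos(a),-np.sin(a)],[np.sin(a),np.cos(a)]]); print((L*1000).round()[::8].tolist())
to(580,303,185,95.3)
E
```

```text
clock: 12.32
tcp_pos: [0.5406, -0.2068, 0.1743]
orientation: [0.463, -3.105, -0.001]
contact_force: [0.4, 0.1, 0.2]
grip_width: 0.0621
gripper_force: 0.0
tab 361 563.3 -199.4 5.2 35.8 18.1
module 2453 565.5 299.3 61.8 37.2 6.0
0.033665904821050543
[[-34.0, -19.0], [-34.0, -11.0], [-35.0, -3.0], [-35.0, 4.0], [-35.0, 12.0], [-31.0, 15.0], [12.0, -21.0], [14.0, -23.0], [15.0, 19.0], [17.0, 18.0]]
row [ 0.001 -0.002  0.204] [-186.3  476.2  -10.3]
```

The shutter is open (51 mm). The pins are on the +x end, at about (584,301). Now over the pins, part open.

```bash
python3 -m creep '0 0 0.2 -190 473 0 0.45;0 0 0.2 -190 473 0 0.45;0 0 0.2 -190 473 0 0.45;0 0 0.2 -190 473 0 0.45;0 0 0.2 -190 473 0 0.45;0 0 0.2 -190 473 0 0.45;0 0 0.2 -190 473 0 0.45;0 0 0.2 -190 473 0 0.45;0 0 0.2 -190 473 0 0.45;0 0 0.2 -190 473 0 0.45'; python3 -m creep '0 0 0 0 0 25 0.45;0 0 0 0 0 50 0.45;0 0 0 0 0 50 0.45;0 0 0 0 0 50 0.45';cat > m4.py <<'E'
from h import *
o=st(); im,W=cloud('wrist'); save('w5.png',im); np.save('w5.npy',W)
P=W.reshape(-1,3); n=(abs(P[:,0]-.565)<.05)&(abs(P[:,1]-.3)<.04)
Q=P[n&(P[:,2]>.029)&(P[:,2]<.037)]
(cx,cy),(w,h),a=cv2.minAreaRect(Q[:,:2].astype(np.float32)*1000); print(len(Q),cx,cy,w,h,a)
E
python3 m4.py
```

```text
clock: 13.62
tcp_pos: [0.5845, 0.3015, 0.1748]
orientation: [0.154, -3.137, 0.001]
contact_force: [0.2, -0.9, -0.1]
grip_width: 0.062
gripper_force: 0.0
clock: 14.12
tcp_pos: [0.586, 0.2994, 0.1267]
orientation: [-0.148, 3.137, -0.0]
contact_force: [-0.3, 0.1, 0.1]
grip_width: 0.0618
gripper_force: 0.0
14.125 [0.586  0.2994 0.1267] [-0.3  0.1  0.1] 0.0618 0.0
[[-0.996 -0.094  0.001]
 [-0.094  0.996 -0.   ]
 [-0.001 -0.    -1.   ]]
4347 565.6375122070312 299.7437744140625 62.228328704833984 37.838348388671875 6.391149520874023
```

View pics/w5.png

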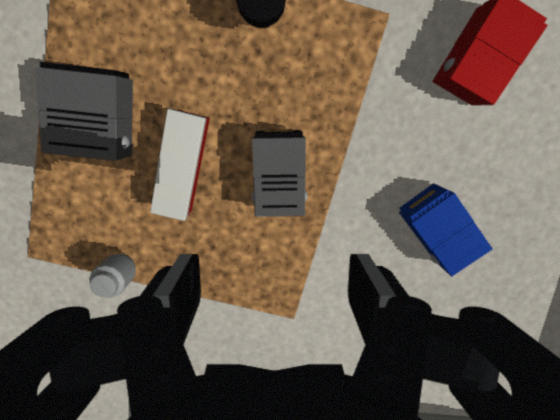

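The wrist view shows the module at (278,175) with its foot step at the top (278,135). The fingers (180,290) and (370,290) are clear of the slide box. Descend.

```bash
python3 -m creep '0 0 -0.017 1 2.5 40 0.45;0 0 -0.017 1 2.5 80 0.45;0 0 -0.017 1 2.5 110 0.45;0 0 -0.017 1 2.5 125 0.45;0 0 -0.017 1 2.5 125 0.45;0 0 -0.017 1 2.5 125 0.45'; python3 - <<'E'
from h import *
o=st(); im,W=cloud('wrist'); save('w6.png',im)
P=W[230:300].reshape(-1,3); g=np.abs(P[:,1]-.3)<.06
for s,l in((P[:,1]>.325,'L'),(P[:,1]<.275,'R')):
    Q=P[s&g&(abs(P[:,0]-.584)<.02)&(P[:,2]>.008)]; print(l,len(Q),np.percentile(Q[:,2],[0,2,10]).round(4), Q[Q[:,2]<np.percentile(Q[:,2],5)].mean(0).round(4))
to(584.5,301.8,-18,96.4)
E
```

```text
clock: 14.92
tcp_pos: [0.585, 0.3038, 0.0023]
orientation: [-0.177, 3.134, 0.002]
contact_force: [0.9, -0.2, 0.0]
grip_width: 0.0621
gripper_force: 0.0
14.925 [0.585  0.3038 0.0023] [ 0.9 -0.2  0. ] 0.0621 0.0
[[-0.994 -0.113  0.002]
 [-0.113  0.994  0.001]
 [-0.002  0.001 -1.   ]]
L 2011 [0.0298 0.0323 0.0365] [0.5803 0.3333 0.0324]
R 2016 [0.0293 0.032  0.0367] [0.5871 0.2713 0.0322]
row [0.001 0.003 0.001] [ 0.8 -2.  20.4]
```

View pics/w6.png

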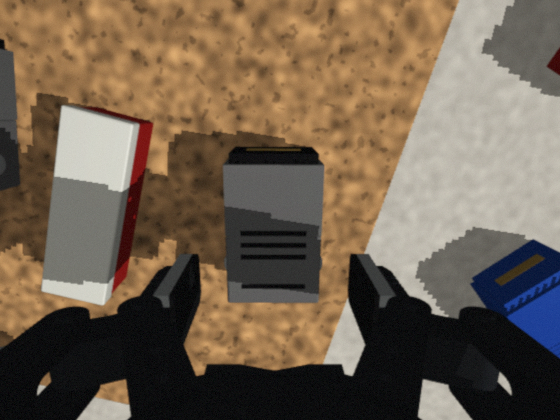

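Both finger tips are at about 30 mm height and straddle the pins end. Lower by 24 mm and pinch lightly.

```bash
python3 -m creep '0 0 0 0.5 -1 10 0.45;0 0 0 0.5 -1 20 0.45;0 0 0 0.5 -1 24 0.45;0 0 0 0.5 -1 24 0.45' 20;  python3 -m creep '0 0 0 0 0 0 -1;0 0 0 0 0 0 -1;0 0 0 0 0 0 -1;0 0 0 0 0 0 -1;0 0 0 0 0 0 -1;0 0 0 0 0 0 -1' 20
```

```text
clock: 15.48
tcp_pos: [0.5833, 0.302, -0.0237]
orientation: [0.178, -3.136, 0.0]
contact_force: [0.6, -0.7, -0.5]
grip_width: 0.0618
gripper_force: 0.0
clock: 16.23
tcp_pos: [0.5858, 0.3032, -0.0203]
orientation: [-0.177, 3.132, 0.003]
contact_force: [-2.1, -1.1, 18.2]
grip_width: 0.0419
gripper_force: 24.3
```

Fingertips press the mat (18 N). Reopen, raise 4 mm and pinch again.

```bash
python3 -m creep '0 0 0 0 0 0 0.2;0 0 0 0 0 -4 0.2;0 0 0 0 0 -4 0.2;0 0 0 0 0 -4 -1;0 0 0 0 0 -4 -1;0 0 0 0 0 -4 -1;0 0 0 0 0 -4 -1' 20; python3 -m creep '0 0 0 0 0 -15 -1;0 0 0 0 0 -30 -1;0 0 0 0 0 -45 -1;0 0 0 0 0 -60 -1;0 0 0 0 0 -75 -1;0 0 0 0 0 -90 -1;0 0 0 0 0 -110 -1;0 0 0 0 0 -130 -1;0 0 0 0 0 -130 -1;0 0 0 0 0 -130 -1'; python3 - <<'E'
from h import *
st(); im,W=cloud('wrist'); save('w7.png',im);np.save('w7.npy',W)
E
```

```text
clock: 17.1
tcp_pos: [0.5831, 0.3021, -0.0194]
orientation: [0.178, -3.136, 0.0]
contact_force: [-1.9, -0.4, 3.4]
grip_width: 0.0414
gripper_force: 19.8
clock: 18.35
tcp_pos: [0.5831, 0.302, 0.1104]
orientation: [0.178, -3.136, 0.0]
contact_force: [-0.9, 1.0, -2.0]
grip_width: 0.0414
gripper_force: 20.6
18.35 [0.5831 0.302  0.1104] [-0.9  1.  -2. ] 0.0414 20.595359802246094
[[-0.994 -0.113 -0.001]
 [-0.113  0.994 -0.   ]
 [ 0.001 -0.    -1.   ]]
```

View pics/w7.png

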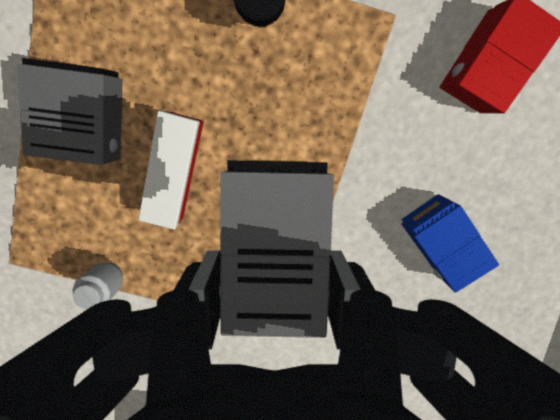

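The module is held at (275,250), but the view still shows its long face, so it hasn't swung. Measure the tilt.

```bash
cat > tilt.py <<'E'
from h import *
import sys
st(); im,W=cloud('wrist'); 
Q=W[170:335,235:320].reshape(-1,3); Q=Q[Q[:,2]>.05]; print(len(Q), Q[:,2].min(),Q[:,2].max())
c=np.median(Q,0); Q=Q[np.linalg.norm(Q-c,axis=1)<.045]
u,s,vt=np.linalg.svd(Q-Q.mean(0),full_matrices=False); n=vt[2]; print('centroid',Q.mean(0).round(4),'normal',n.round(3),'axis',vt[0].round(3),s.round(3))
for v in range(165,345,15): print(v,W[v,275].round(4))
E
python3 tilt.py
```

```text
18.4 [0.5828 0.3019 0.1099] [-0.3 -0.1 -2.7] 0.0418 20.595284700393677
[[-0.994 -0.113 -0.001]
 [-0.113  0.994 -0.001]
 [ 0.001 -0.001 -1.   ]]
13965 0.15216442307448322 0.1655162434412959
centroid [0.5637 0.2998 0.1601] normal [-0.145 -0.013  0.989] axis [0.983 0.114 0.145] [1.976 0.995 0.079]
165 [0.5346 0.2958 0.1538]
180 [0.5391 0.2963 0.1571]
195 [0.5442 0.2969 0.1569]
210 [0.5493 0.2975 0.1577]
225 [0.5543 0.2981 0.1584]
240 [0.5594 0.2987 0.1593]
255 [0.5643 0.2992 0.1606]
270 [0.5701 0.2999 0.16  ]
285 [0.5751 0.3005 0.1614]
300 [0.5799 0.301  0.1631]
315 [0.5861 0.3017 0.1625]
330 [0.5918 0.3024 0.1631]
```

It is stuck at only 8°. Lower it so that a slip would be harmless, then ease the grip by commanding an opening nearer to the held width.

```bash
python3 -m creep '0 0 0 0 0 40 -1;0 0 0 0 0 78 -1;0 0 0 0 0 78 -1;0 0 0 0 0 78 -0.2;0 0 0 0 0 78 -0.2;0 0 0 0 0 78 -0.2' 20; python3 -m creep '0 0 0 0 0 0 -0.08;0 0 0 0 0 0 -0.08;0 0 0 0 0 0 -0.08;0 0 0 0 0 0 -0.08'; python3 tilt.py | sed -n '1p;5,6p'
```

```text
clock: 19.2
tcp_pos: [0.5842, 0.3027, 0.0341]
orientation: [-0.178, 3.135, 0.002]
contact_force: [-0.5, 0.9, -1.8]
grip_width: 0.0415
gripper_force: 20.9
clock: 19.7
tcp_pos: [0.5834, 0.3022, 0.0327]
orientation: [0.178, -3.136, 0.0]
contact_force: [-0.5, 0.1, -1.9]
grip_width: 0.0419
gripper_force: 20.9
19.7 [0.5834 0.3022 0.0327] [-0.5  0.1 -1.9] 0.0419 20.88698297739029
13896 0.07231204860013896 0.08892401095059017
centroid [0.5646 0.3002 0.0808] normal [ 0.241  0.026 -0.97 ] axis [0.963 0.115 0.243] [1.955 1.009 0.073]
```

```bash
python3 -m creep '0 0 0 0 0 0 -0.03;0 0 0 0 0 0 -0.03;0 0 0 0 0 0 -0.03;0 0 0 0 0 0 -0.03'|grep -A9 grip; python3 -m creep '0 0 0 0 0 0 -0.01;0 0 0 0 0 0 -0.01;0 0 0 0 0 0 -0.01;0 0 0 0 0 0 -0.01'|grep -A9 grip; python3 tilt.py | sed -n '1p;5,6p'
```

```text
grip_width: 0.0418
gripper_force: 20.9
grip_width: 0.0419
gripper_force: 12.0
20.75 [0.5834 0.3022 0.0327] [ 0.3 -0.5 -2.5] 0.0419 11.9857057929039
11186 0.05000554421331006 0.08948949794556581
centroid [0.5737 0.3013 0.0732] normal [ 0.634  0.071 -0.77 ] axis [0.765 0.088 0.638] [1.595 0.977 0.639]
```

Force is down to 12 N and it is swinging (40°). Hold, and ease slightly more.

```bash
python3 -m creep '0 0 0 0 0 0 -0.004;0 0 0 0 0 0 -0.004;0 0 0 0 0 0 -0.004;0 0 0 0 0 0 -0.004;0 0 0 0 0 0 -0.004;0 0 0 0 0 0 -0.004'|grep -A9 grip; python3 - <<'E'
from h import *
st(); im,W=cloud('wrist'); save('w8.png',im)
Q=W[170:400,245:310].reshape(-1,3); Q=Q[(Q[:,2]>.02)&(abs(Q[:,0]-.584)<.06)]
for v in range(200,400,12): print(v,W[v,275].round(4))
E
```

```text
grip_width: 0.0423
gripper_force: 9.0
21.55 [0.5834 0.3022 0.0327] [ 0.3 -0.7 -1.5] 0.0423 9.024980664253235
[[-0.994 -0.113  0.   ]
 [-0.113  0.994  0.   ]
 [-0.     0.    -1.   ]]
200 [0.5547 0.2984 0.0467]
212 [0.5584 0.2988 0.0526]
224 [0.5615 0.2992 0.0594]
236 [0.5647 0.2995 0.0646]
248 [0.5675 0.2998 0.0703]
260 [0.5705 0.3001 0.0747]
272 [0.5736 0.3005 0.0782]
284 [0.5756 0.3007 0.0835]
296 [0.578  0.301  0.0876]
308 [0.5842 0.3017 0.0848]
320 [0.5923 0.3027 0.0796]
332 [0.6005 0.3036 0.075 ]
344 [0.6575 0.3104 0.0037]
356 [0.6656 0.3113 0.0045]
368 [0.6748 0.3124 0.004 ]
380 [0.5713 0.3001 0.1347]
392 [0.5721 0.3002 0.1372]
```

```bash
python3 -m creep '0 0 0 0 0 0 0.002;0 0 0 0 0 0 0.002;0 0 0 0 0 0 0.002;0 0 0 0 0 0 0.002;0 0 0 0 0 0 0.002;0 0 0 0 0 0 0.002;0 0 0 0 0 0 0.002'|grep -A9 grip; cat > t2.py <<'E'
from h import *
o=st(); im,W=cloud('wrist'); t=o['tcp_pos']
Q=W[170:400,255:300].reshape(-1,3); Q=Q[(abs(Q[:,0]-t[0])<.06)&(abs(Q[:,1]-t[1])<.02)&(Q[:,2]>t[2]+.012)&(Q[:,2]<t[2]+.062)]-t
D=np.c_[Q@np.r_[np.asarray([1,.11,0])/1.006],Q[:,2]]*1000
for z in range(60,10,-4):
    s=D[abs(D[:,1]-z)<2]; 
    if len(s)>3: print(z,s[:,0].min().round(1),s[:,0].max().round(1),len(s))
E
python3 t2.py
```

```text
grip_width: 0.0426
gripper_force: 6.4
22.475 [0.5834 0.3021 0.0327] [ 0.3  0.  -2.5] 0.0426 6.356631740927696
[[-0.994 -0.113 -0.   ]
 [-0.113  0.994 -0.   ]
 [ 0.    -0.    -1.   ]]
52 -11.7 3.8 1047
48 -12.6 18.0 1881
44 -13.2 19.5 574
40 -14.2 -11.7 304
36 -14.9 -12.5 275
32 -16.2 -13.7 270
28 -16.9 -14.7 260
24 -18.3 -15.8 248
20 -18.9 -16.1 204
16 -19.7 -17.0 217
12 -19.9 -18.0 104
```

12° left at 6.4 N. Ease a hair more, then lift. The lift is also for milestone 2.

```bash
python3 -m creep '0 0 0 0 0 0 0.005;0 0 0 0 0 0 0.005;0 0 0 0 0 0 0.005;0 0 0 0 0 0 0.005;0 0 0 0 0 0 0.005'|grep -A9 grip;  python3 -m creep '0 0 0 0 0 -20 0.005;0 0 0 0 0 -40 0.005;0 0 0 0 0 -65 0.005;0 0 0 0 0 -90 0.005;0 0 0 0 0 -115 0.005;0 0 0 0 0 -140 0.005;0 0 0 0 0 -140 0.005;0 0 0 0 0 -140 0.005'|grep -A9 grip; python3 t2.py; python3 -c "
from h import *
to(514.4,-214.9,172,107.4)"
```

```text
grip_width: 0.0428
gripper_force: 5.2
grip_width: 0.0429
gripper_force: 5.2
24.15 [0.5831 0.302  0.1726] [ 0.3  0.  -3. ] 0.0429 5.184428617358208
[[-0.994 -0.113 -0.   ]
 [-0.113  0.994  0.   ]
 [ 0.     0.    -1.   ]]
52 -11.9 5.2 855
48 -12.9 18.0 2187
44 -13.1 19.4 462
40 -14.4 -11.7 275
36 -14.8 -12.6 267
32 -15.7 -13.3 272
28 -16.5 -14.5 234
24 -17.2 -14.6 201
20 -17.7 -15.6 225
16 -18.6 -16.6 202
12 -18.9 -17.3 95
row [-0.    -0.001 -0.19 ] [ 1.263e+02 -5.057e+02  4.000e-01]
```

Tilt is about 10°, within milestone 2. Carry it over the socket in moderate steps.

```bash
python3 -m creep '0 0 -0.02 10 -40 0 0.005;0 0 -0.04 20 -80 0 0.005;0 0 -0.06 31 -125 0 0.005;0 0 -0.08 42 -170 0 0.005;0 0 -0.1 54 -215 0 0.005;0 0 -0.11 65 -260 0 0.005;0 0 -0.13 76 -305 0 0.005;0 0 -0.15 87 -350 0 0.005;0 0 -0.16 98 -390 0 0.005;0 0 -0.17 107 -430 0 0.005'|tail -3; python3 -m creep '0 0 -0.01 9 -35 0 0.005;0 0 -0.02 15 -60 0 0.005;0 0 -0.02 19 -76 0 0.005;0 0 -0.02 19 -76 0 0.005;0 0 -0.02 19 -76 0 0.005;0 0 -0.02 19 -76 0 0.005'|tail -3; cat > t3.py <<'E'
from h import *
o=st(); im,W=cloud('wrist'); t=o['tcp_pos']; A=R.from_rotvec(o['orientation']).as_matrix()
# unit frame coordinates relative to socket mouth
a=np.radians(17.4); U=np.array([[np.cos(a),np.sin(a),0],[-np.sin(a),np.cos(a),0],[0,0,1]])
L=((W-np.array([.5144,-.2149,0]))@U.T)*1000
g=t[2]*1000
tl=U@(t-np.array([.5144,-.2149,0]))*1000; print('tcp in unit',tl.round(1),'tool y in unit',(U@A[:,1]).round(3))
Q=L[170:400,200:350].reshape(-1,3); Q=Q[(abs(Q[:,0]-tl[0])<60)&(abs(Q[:,1]-tl[1])<19)&(Q[:,2]>g-24)&(Q[:,2]<g+62)]
for z in range(60,-24,-6):
    s=Q[abs(Q[:,2]-g-z)<3]
    if len(s)>8: print(z,'x',np.percentile(s[:,0],[1,50,99]).round(1),'y',np.percentile(s[:,1],[1,99]).round(1),len(s))
F=Q[(Q[:,2]<g+40)&(Q[:,2]>g-10)]
if len(F)>20:
    c=np.polyfit(F[:,2],F[:,0],1); print('dx/dz',c[0].round(3),'x at pins(z+37)',np.polyval(c,g+37).round(1),'foot',np.polyval(c,g-12).round(1)); cy=np.polyfit(F[:,1],F[:,0],1); print('dx/dy',cy[0].round(3))
save('last.png',im)
E
python3 t3.py
```

```text
contact_force: [-0.8, -0.2, -2.2]
grip_width: 0.0429
gripper_force: 5.1
contact_force: [-0.2, 0.0, -2.0]
grip_width: 0.0427
gripper_force: 5.1
26.2 [ 0.5289 -0.2139  0.1726] [-0.2  0.  -2. ] 0.0427 5.129651427268982
[[-0.954 -0.3   -0.   ]
 [-0.3    0.954  0.001]
 [ 0.     0.001 -1.   ]]
tcp in unit [ 14.1  -3.4 172.6] tool y in unit [-0.001  1.     0.001]
54 x [ 2.2  4.7 11.7] y [-16.7  13.7] 217
48 x [ 1.5 14.6 31.5] y [-22.   13.8] 7252
42 x [0.3 1.3 2.6] y [-22.1  14.3] 870
36 x [-0.4  0.5  1.7] y [-21.9  14.4] 767
30 x [-1.3 -0.3  0.8] y [-22.   14.7] 691
24 x [-2.1 -1.2  0. ] y [-21.9  14.7] 610
18 x [-2.9 -2.  -0.8] y [-21.9  15.3] 559
12 x [-3.6 -2.8 -1.8] y [-21.9  15.1] 503
6 x [-4.6 -3.6 -2.6] y [-21.6  15. ] 443
0 x [-5.4 -4.4 -3.4] y [-21.5  15.1] 407
-6 x [-5.9 -5.1 -4.2] y [-21.3  15.2] 238
dx/dz 0.137 x at pins(z+37) 0.6 foot -6.1
dx/dy 0.017
```

The module hangs with 0.137 rad of lean, foot towards −x. Tilt the tool by that amount so the module is plumb, centre it, and lower it to just above the mouth.

```bash
python3 -m creep '0 -0.05 0 3 1 0 0.005;0 -0.1 0 7 2 0 0.005;0 -0.137 0 10.6 3.4 0 0.005;0 -0.137 0 10.6 3.4 15 0.005;0 -0.137 0 10.6 3.4 30 0.005;0 -0.137 0 10.6 3.4 45 0.005;0 -0.137 0 10.6 3.4 60 0.005;0 -0.137 0 10.6 3.4 60 0.005;0 -0.137 0 10.6 3.4 60 0.005'|tail -3; python3 t3.py
```

```text
contact_force: [-0.4, 0.2, -1.6]
grip_width: 0.0429
gripper_force: 5.1
27.375 [ 0.5179 -0.2155  0.1128] [-0.4  0.2 -1.6] 0.0429 5.1292430609464645
[[-0.945 -0.298  0.131]
 [-0.296  0.954  0.041]
 [-0.137 -0.    -0.991]]
tcp in unit [  3.1  -1.6 112.8] tool y in unit [ 0.001  1.    -0.   ]
48 x [-15.6  -2.8  14.2] y [-20.2  15.6] 7100
42 x [-16.1 -15.1 -14. ] y [-20.2  16.1] 956
36 x [-16.1 -15.3 -14.3] y [-20.1  16.2] 816
30 x [-16.3 -15.4 -14.4] y [-20.   16.4] 753
24 x [-16.4 -15.6 -14.6] y [-20.2  16.6] 651
18 x [-16.6 -15.7 -14.7] y [-20.1  17. ] 598
12 x [-16.7 -15.8 -15. ] y [-19.9  17. ] 529
6 x [-16.8 -16.  -15.2] y [-19.9  17. ] 501
0 x [-16.9 -16.1 -15.4] y [-19.5  16.8] 434
-6 x [-17.1 -16.3 -15.5] y [-19.6  17. ] 371
-12 x [-16.7 -16.3 -15.6] y [-19.   13.1] 16
dx/dz 0.024 x at pins(z+37) -15.2 foot -16.4
dx/dy 0.021
```

```bash
python3 - <<'E'
import cv2
cv2.imwrite('pics/last_v.png',cv2.imread('pics/last.png')[100:,100:460])
E
```

```text
(no output)
```

View pics/last_v.png

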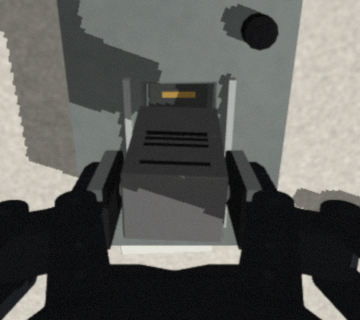

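The module is plumb over the socket: top face at (178,155), socket slot with gold contact at (180,95), strips at (127,120) and (232,120). Check the y-centring against the strips.

```bash
python3 - <<'E'
from h import *
im,W=cloud('wrist'); o=st(); g=o['tcp_pos'][2]*1000
a=np.radians(17.4); U=np.array([[np.cos(a),np.sin(a),0],[-np.sin(a),np.cos(a),0],[0,0,1]])
L=((W-np.array([.5144,-.2149,0]))@U.T*1000).reshape(-1,3)
for z in (14,8,2,-4):
    s=L[(abs(L[:,2]-g-z)<3)&(abs(L[:,1])<28)&(L[:,0]>-25)&(L[:,0]<5)]; print(z,np.percentile(s[:,1],[.5,2,98,99.5]).round(1))
s=L[(L[:,2]>73.5)&(L[:,2]<77)&(abs(abs(L[:,1])-30)<6)&(L[:,0]>-30)&(L[:,0]<5)]
for sg in(1,-1):
    q=s[s[:,1]*sg>0]; print('strip',len(q),np.percentile(q[:,1],[5,50,95]).round(1),q[:,0].min())
s=L[(L[:,2]<66)&(L[:,2]>30)&(abs(L[:,1])<24)&(L[:,0]>-45)&(L[:,0]<5)]; print('hole',len(s),np.percentile(s[:,0],[1,99]).round(1),np.percentile(s[:,1],[.5,99.5]).round(1))
r_=L[(L[:,2]>68.5)&(L[:,2]<72)&(abs(L[:,1])<10)&(L[:,0]<0)&(L[:,0]>-60)]; print('front rim x',r_[:,0].max())
E
```

```text
27.475 [ 0.5181 -0.2156  0.1133] [-0.3 -0.2 -1.5] 0.0429 5.132094025611877
[[-0.945 -0.299  0.132]
 [-0.296  0.954  0.04 ]
 [-0.138 -0.001 -0.99 ]]
14 [-20.4 -19.8  16.5  17.2]
8 [-20.2 -19.6  17.   17.3]
2 [-20.  -19.3  17.1  17.6]
-4 [-19.7 -18.9  17.1  17.9]
strip 318 [28.1 30.  31.9] -21.218260485163587
strip 310 [-31.6 -29.7 -27.9] -21.119871867121496
hole 1263 [-11.7   4.9] [-20.   20.2]
front rim x -16.808002267574395
```

Module offset is x −1, y −1.4, yaw 0.02. Correct it and descend to just above the mouth.

```bash
python3 -m creep '0 -0.02 -0.02 -1 1.4 0 0.005;0 -0.02 -0.02 -1 1.4 0 0.005;0 -0.02 -0.02 0.4 1.4 10 0.005;0 -0.02 -0.02 1.8 1.4 20 0.005;0 -0.02 -0.02 2.6 1.4 26 0.005;0 -0.02 -0.02 2.6 1.4 26 0.005;0 -0.02 -0.02 2.6 1.4 26 0.005'|tail -3; cat > t4.py <<'E'
from h import *
im,W=cloud('wrist'); o=st(); g=o['tcp_pos'][2]*1000
a=np.radians(17.4); U=np.array([[np.cos(a),np.sin(a),0],[-np.sin(a),np.cos(a),0],[0,0,1]])
L=((W-np.array([.5144,-.2149,0]))@U.T*1000).reshape(-1,3)
F=L[(L[:,2]>76)&(L[:,2]<g+38)&(abs(L[:,1])<15)&(L[:,0]>-25)&(L[:,0]<-5)]
for z in np.arange(78,g+38,8):
    s=L[(abs(L[:,2]-z)<3)&(abs(L[:,1])<26)&(L[:,0]>-25)&(L[:,0]<5)]
    if len(s)>20: print(int(z),'x',np.median(s[:,0]).round(1),'y',np.percentile(s[:,1],[.5,99.5]).round(1))
if len(F)>30:
    X=np.c_[F[:,1:],np.ones(len(F))]; c=np.linalg.lstsq(X,F[:,0],rcond=None)[0]; print('dx/dy,dx/dz',c[:2].round(3),'x at z70',(70*c[1]+c[2]).round(1))
T=L[(L[:,2]>g+40)&(L[:,2]<g+60)&(abs(L[:,1])<15)&(abs(L[:,0])<13)]; print('top z',np.median(T[:,2]).round(1) if len(T) else None)
save('last.png',im)
E
python3 t4.py
```

```text
contact_force: [-0.2, 0.2, -1.2]
grip_width: 0.0428
gripper_force: 5.1
28.4 [ 0.5183 -0.2138  0.0868] [-0.3 -0.2 -2.4] 0.043 5.130052864551544
[[-0.936 -0.317  0.15 ]
 [-0.314  0.948  0.047]
 [-0.157 -0.003 -0.988]]
78 x -15.9 y [-18.5  19. ]
86 x -15.8 y [-18.7  19. ]
94 x -15.7 y [-18.9  18.7]
102 x -15.5 y [-19.1  18.5]
110 x -15.4 y [-22.8  20.4]
118 x -15.0 y [-25.7  25.6]
dx/dy,dx/dz [0.001 0.018] x at z70 -16.1
top z 135.3
```

```bash
python3 -m creep '0 -0.01 0 -0.8 0 0 0.005;0 -0.01 0 0 0 5 0.005;0 -0.01 0 0.8 0 10 0.005;0 -0.01 0 1.6 0 15 0.005;0 -0.01 0 2.4 0 20 0.005;0 -0.01 0 2.9 0 23 0.005;0 -0.01 0 3.4 0 26.5 0.005;0 -0.01 0 3.4 0 26.5 0.005;0 -0.01 0 3.4 0 26.5 0.005'|tail -3;python3 t4.py
```

```text
contact_force: [0.2, 0.7, -1.5]
grip_width: 0.0432
gripper_force: 5.1
29.575 [ 0.5189 -0.2136  0.06  ] [-0.8 -0.1 -1.2] 0.043 5.130777284502983
[[-0.935 -0.317  0.159]
 [-0.313  0.948  0.05 ]
 [-0.166 -0.003 -0.986]]
78 x -15.2 y [-19.2  18.3]
86 x -15.0 y [-25.3  25.6]
94 x -14.6 y [-25.5  25.6]
dx/dy,dx/dz [0.001 0.024] x at z70 -15.4
top z 108.6
```

It entered cleanly, top 38.6 mm above the unit against 36 at rest. Lower 2.5 mm and let go.

```bash
python3 -m creep '0 0 0 0.2 0 1.3 0.005;0 0 0 0.4 0 2.5 0.005;0 0 0 0.4 0 2.5 0.005;0 0 0 0.4 0 2.5 0.2;0 0 0 0.4 0 2.5 0.35;0 0 0 0.4 0 2.5 0.35;0 0 0 0.4 0 2.5 0.35;0 0 0 0.4 0 2.5 0.35'|tail -3;python3 t4.py
```

```text
contact_force: [0.5, -0.6, 0.0]
grip_width: 0.0576
gripper_force: 0.0
30.625 [ 0.5188 -0.2136  0.0573] [ 0.6 -0.  -0.8] 0.0578 0.0
[[-0.935 -0.317  0.158]
 [-0.313  0.948  0.05 ]
 [-0.166 -0.003 -0.986]]
78 x -15.7 y [-18.1  19.4]
86 x -15.7 y [-18.   19.2]
94 x -15.6 y [-20.9  21.9]
dx/dy,dx/dz [0.009 0.003] x at z70 -15.7
top z 106.2
```

It stands plumb and proud at 36 mm, released. Rise, level the tool and close the fingers.

```bash
python3 -m creep '0 0 0 -4 0 -23 0.35;0 0 0 -8 0 -46 0.35;0 0 0 -12 0 -69 0.35;0 0 0 -16 0 -92 0.35;0 0.1 0 -16 0 -92 -1;0 0.167 0 -16 0 -92 -1;0 0.167 0 -16 0 -92 -1;0 0.167 0 -16 0 -92 -1;0 0.167 0 -16 0 -92 -1'|tail -3;python3 - <<'E'
from h import *
im,W=cloud('wrist'); st()
a=np.radians(17.4); U=np.array([[np.cos(a),np.sin(a),0],[-np.sin(a),np.cos(a),0],[0,0,1]])
L=((W-np.array([.5144,-.2149,0]))@U.T*1000).reshape(-1,3)
T=L[(L[:,2]>101)&(L[:,2]<111)&(abs(L[:,1])<35)&(abs(L[:,0])<35)]; print('top',np.percentile(T,[1,50,99],axis=0).round(1).tolist())
b=W.reshape(-1,3);S=b[(abs(b[:,0]-.563)<.02)&(abs(b[:,1]+.199)<.02)&(b[:,2]>.09)&(b[:,2]<.096)];print(len(S),S.mean(0))
to(515,-214.7,95,107.4)
E
```

```text
contact_force: [0.1, 0.0, -0.8]
grip_width: -0.0001
gripper_force: 0.0
31.8 [ 0.5184 -0.2137  0.1507] [0.5 0.2 0.8] -0.0003 0.0
[[-0.949 -0.316  0.001]
 [-0.316  0.949 -0.002]
 [-0.    -0.003 -1.   ]]
top [[-15.6, -18.0, 102.7], [-1.8, 0.5, 106.1], [13.8, 18.9, 107.5]]
0 [nan nan nan]
row [-0.003  0.     0.018] [ 3.6  0.3 55.7]<stdin>:6: RuntimeWarning: Mean of empty slice.
  ret = um.true_divide(
```

```bash
python3 -m creep '0 0 0.018 3.6 0 0 -1;0 0 0.018 3.6 0 30 -1;0 0 0.018 3.6 0 60 -1;0 0 0.018 3.6 0 65 -1;0 0 0.018 3.6 0 69 -1;0 0 0.018 3.6 0 72 -1;0 0 0.018 3.6 0 75 -1;0 0 0.018 3.6 0 78 -1;0 0 0.018 3.6 0 80 -1;0 0 0.018 3.6 0 80 -1'|head -5
```

```text
clock: 33.05
tcp_pos: [0.5165, -0.2148, 0.0723]
orientation: [-0.476, 3.103, -0.005]
contact_force: [-2.6, 0.4, 4.5]
grip_width: 0.0001
```

```bash
python3 -m creep '0 0 0 0 0 2 -1;0 0 0 0 0 4 -1;0 0 0 0 0 4 -1;0 0 0 0 0 4 -1'|sed -n 2,4p; python3 -m creep '0 0 0 0 0 1.5 -1;0 0 0 0 0 3 -1;0 0 0 0 0 3 -1;0 0 0 0 0 3 -1'|sed -n 2,4p
```

```text
tcp_pos: [0.5169, -0.2152, 0.0705]
orientation: [-0.475, 3.102, -0.005]
contact_force: [-9.2, 3.1, 27.9]
tcp_pos: [0.5171, -0.2155, 0.0701]
orientation: [-0.475, 3.101, -0.005]
contact_force: [-16.4, 6.6, 53.9]
```

Hard stop: 54 N with little motion. Back off and check whether it is home or jammed.

```bash
python3 -m creep '0 0 0 0 0 -15 -1;0 0 0 0 0 -40 -1;0 0 0 0 0 -80 -1;0 0 0 20 0 -90 -1;0 0 0 20 0 -90 -1;0 0 0 20 0 -90 -1'|sed -n 1,4p; cat > t5.py <<'E'
from h import *
im,W=cloud('wrist')
a=np.radians(17.4); U=np.array([[np.cos(a),np.sin(a),0],[-np.sin(a),np.cos(a),0],[0,0,1]])
L3=((W-np.array([.5144,-.2149,0]))@U.T*1000); L=L3.reshape(-1,3)
T=L[(L[:,2]>85)&(L[:,2]<111)&(abs(L[:,1])<25)&(abs(L[:,0])<17)]; print('top',np.percentile(T,[1,25,50,75,99],axis=0).round(1).tolist())
c=np.linalg.lstsq(np.c_[T[:,:2],np.ones(len(T))],T[:,2],rcond=None)[0]; print('slopes',c.round(3))
r_=L[(abs(abs(L[:,1])-45)<8)&(abs(L[:,0])<20)]; print('unit top',np.median(r_[:,2]))
S=L[(L[:,2]>90)&(L[:,0]>22)&(L[:,0]<45)&(abs(L[:,1])<20)&(L[:,2]<96)];print('tab',len(S),np.median(S,0) if len(S) else '')
save('last.png',im)
E
python3 t5.py
```

```text
clock: 34.8
tcp_pos: [0.4961, -0.22, 0.1528]
orientation: [0.477, -3.105, 0.003]
contact_force: [0.6, -0.1, 0.6]
top [[-15.9, -18.4, 85.6], [-11.8, -10.2, 92.0], [-5.5, 1.0, 92.6], [0.8, 11.2, 93.0], [11.3, 19.0, 94.1]]
slopes [ 6.6000e-02 -2.0000e-03  9.2576e+01]
unit top 70.95652992197994
tab 0
```

The top is 21.7 mm above the unit, so it is fully home. Retreat and verify the shutter and bystanders from the fixed cameras.

```bash
python3 -m creep '0 0 0 30 100 -60 -1;0 0 0 30 180 -60 -1;0 0 0 30 180 -60 -1;0 0 0 30 180 -60 -1;0 0 0 30 180 -60 -1;0 0 0 30 180 -60 -1'|head -2; python3 - <<'E'
from h import *
im,W=cloud('side'); save('fin.png',cv2.resize(im[130:350,180:380],None,fx=2.7,fy=2.7)); W0=np.load('side0.npy')
a=np.radians(17.4); U=np.array([[np.cos(a),np.sin(a),0],[-np.sin(a),np.cos(a),0],[0,0,1]])
L=((W-np.array([.5144,-.2149,0]))@U.T*1000).reshape(-1,3)
S=L[(L[:,2]>86)&(L[:,2]<98)&(abs(L[:,1])<22)&(L[:,0]>30)&(L[:,0]<75)]; print('tab',len(S),S.mean(0).round(1) if len(S) else '')
E
```

```text
clock: 35.6
tcp_pos: [0.4143, -0.0585, 0.2126]
tab 17 [51.5  5.9 90.7]
```

View pics/fin.png

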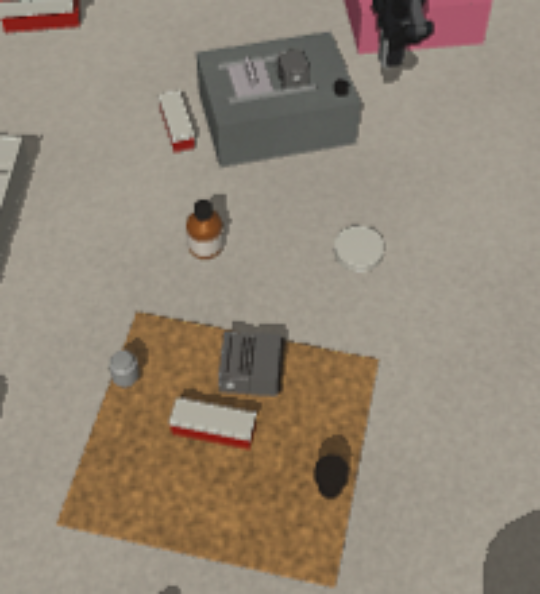

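The module is seated at (295,68), the shutter is open at (250,75) with the tab at 51.5 mm, and all bystanders are in place. Hand in.

```bash
python3 -c "
from bench import r
print(r.hand_in())"
```

```text
the job is handed in; nothing more can be done
None
```

Job handed in at about 36 s (no verdict returned): my last measurements put the shutter tab about 51 mm open and the narrow module fully home, its top 21.7 mm above the unit and let go, with the wide module and bystanders looking unmoved in the final picture.

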